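Knock a marked capsule out of its nest and present it to the code reader

TASK

Push the knock-out pedal of the marking nest right down to its stop and let it come up again, so that the aluminium capsule sunk in the nest is left standing proud on its catches. Take that capsule from above, carry it over the stacked packing boxes to the code reader, and finish holding it still and upright, centred over the reader's glass with its lower end about 10 mm above the glass. Do not touch the reader or the boxes, neither with the capsule nor with the gripper, leave everything else on the bench where it is, and do not let go: the job ends while the gripper holds the capsule there.

Things in the scene. Friction and masses are not known exactly. Their poses are not given: they have to be found in the camera images.
- nest: marking nest, fixed to the bench: grey base plate 300 x 90 x 8 mm, origin at the centre of its underside, local x along the plate. At local x = +90 mm stands the steel nest block (64 x 60 mm, top 78 mm above the bench) with a vertical bore 29 mm wide; at local x = -100 mm is the pedal; the hinge pin of the pedal lies along local y at local x = 0, 37 mm above the bench.
- nest_mouth (a point): centre of the bore at the flat top of the nest block, 78 mm above the bench
- pedal_pad (a point): centre of the upper face of the pedal's black rubber pad (60 x 60 mm), moving with the pedal: 63 mm above the bench at rest (pad sloping 10 degrees, higher at its free end), 27 mm above the bench at the stop (sloping 10 degrees the other way). It moves almost straight down
- pedal (a joint): pedal angle in rad: 0 = up, at rest; 0.366 = down at its stop. A spring returns it; at the pad centre it takes about 4 N to start and 12 N at the stop. The pedal is one end of a rocker whose other end pushes the capsule up 32 mm; in the last 0.04 rad two spring catches snap in under the capsule and then hold it up when the pedal returns
- capsule_mid (a point): centre (half-way up) of the capsule to be handled: upright plain aluminium cylinder, 28 mm diameter, 56 mm tall, 56 to 91 g, its axis is local z. It starts sunk in the bore with its top flush with the nest block (nothing to grip; centre 50 mm above the bench). On its catches it stands 28 mm proud of the block (centre 78 mm above the bench) and lifts straight out
- reader: upward-looking code reader, fixed: low black housing with fins, 150 x 100 mm (x, y) and 57 mm high, origin at the centre of its underside; the glass lies 20 mm from its centre towards local -x
- reader_glass (a point): centre of the reader's square glass window (52 x 52 mm), on the glass, 54 mm above the bench; z up. A flat aluminium frame round the glass stands 3 mm higher than the glass
- boxes: two stacked black packing boxes, fixed, between the nest and the reader: 206 x 146 mm (local x, y), upper one open and full of standing capsules; their tops are 122 mm above the bench. Origin at the centre of the underside
- capsule_a: bystander: another capsule (28 x 56 mm) standing on the bench beside the boxes; origin at its foot
- capsule_b: bystander: another capsule (28 x 56 mm) standing on the bench beside the boxes; origin at its foot
- box_lid: bystander: black box lid, 146 x 206 x 10 mm, lying beyond the boxes; origin at the centre of its underside
- wash_bottle: bystander: white bottle, 60 mm diameter, 160 mm tall, standing; origin at its foot
- lid_jar: bystander: glass jar, 68 mm diameter, 85 mm tall, standing; origin at its foot
- ring_gauge: bystander: steel ring gauge, 60 mm outside diameter, 16 mm high, lying flat; origin at the centre of its underside
- tweezers: bystander: steel tweezers, 130 mm long, 6 mm high, lying; origin near mid-length
- driver: bystander: screwdriver, 170 mm long, lying; origin near mid-length

How it is judged:
By the outcome, as a careful person would: the job done as asked, in the order asked, and still so for the second after the job is handed in, while the arm keeps its last pose, push and grip.
It also fails if it takes over 58 s, if anything falls off the work surface, if the arm or the gripper's body presses on something with over 40 N, if the wrist force passes 120 N, or if a joint passes its speed limit or range.

ROBOT

A 6-joint arm with a two-finger parallel gripper is mounted at the origin on the work surface. World frame = base frame: x ahead of the robot, y to its left, z up, the work surface at z = 0. Lengths are in mm, angles in rad, forces in N, time in s.
With the tool pointing down it reaches from about 400 to 925 mm from the base axis. Payload 12.5 kg.
Tool frame: the origin (TCP) lies on the centre line of the jaws, within the pads' length; the fingertips stand 17 mm ahead of it and the grasp point (between the pads) lies 2 mm behind it; z points along the fingers, y is the line along which they close (so a half turn about z gives the same grasp; the last joint's range is limited). The gripper opens to 95 mm and grips with 3 to 60 N. Pads are 20 mm wide; open, the fingers measure 119 mm over their backs; the gripper's body (75 mm by 180 mm) begins 59 mm behind the grasp point.
Start: joints at [1.084, 0.491, 1.559, -0, 1.092, -0.106], TCP at [232.274, 580.253, 231.661] pointing down, gripper open.
Joint ranges: [-3.1, 3.1], [-0.84, 2.19], [0.05, 2.79], [-1.13, 4.28], [0.06, 2.93], [-2.69, 2.69]. Speed limits (rad/s): [2.22, 2.22, 2.79, 3.14, 3.14, 3.14].

INTERFACE

Orientations are given as [roll, pitch, yaw] about the fixed x, y, z axes, in that order (R = Rz(yaw) Ry(pitch) Rx(roll)).
In Python, from cell import env gives the robot as it stands.
- The arm moves only by the tool drive_tool, never from a script. Its argument "deltas" is text: rows parted by semicolons, each of 4 numbers parted by spaces: the shift along the world's x, y, z normalised to -1 to 1, where 1 is 100 mm, then the turn about the world's z normalised to -1 to 1, where 1 is 180 degrees. A call has 1 to 10 rows; each row shifts and turns the commanded pose from where the row before left it; what a row does not reach is not made up. A row lasts 1/12 s, in which the tool goes at most 41.7 mm and 7.16 degrees, less where a joint would pass 70% of its speed; a pose out of reach is approached as far as the arm can. A call with a number of a shift or a turn outside -1 to 1 is refused whole. A call with a gripper value outside its range is refused whole. "gripper" is the closure, from 0 (fully open) to 1 (shut), set as the call begins (left out, the last holds). The fingers move at their own pace and stop on an object; the grip force is fixed at half the most. Time passes only in rows, so rows that do not move let the fingers close. It gives the time, the measured TCP pose, the force, the opening and the grip force at its end, in the units of the state.
- env.state(): the state, without advancing time (a new reading comes with each control period).
- env.read_camera(name): name is "side" or "top"; returns (picture, depth): 400x640x3 uint8, red, green, blue; 400x640 float32, mm along the optical axis (not along the pixel's ray), 0 where there is no reading.
- env.camera_params(name): a dict with "mtx" (3x3 intrinsics, pixels), "camera_from_world" (4x4, takes a point from world to camera coordinates). Camera axes: x right, y down, z forward; pixel columns grow to the right and rows downward; lengths in mm; the calibration is good to about 2 mm. A picture is of the moment at which its call begins. camera_params takes no time and is no camera call.
- env.job_done(): hands the job in; it is judged then, once.
The state is a dict: "t": time; "joints": joint angles; "qvel": joint speeds; "tau": joint torques, N m; "eef_pos": TCP position; "tcp_rot": TCP orientation; "ft_force": force on the tool from outside, world axes, zero at the start; "moment": the same for the moment, N m; "opening": opening from 0.0 (shut) to 1.0 (fully open); "grip_force": force on a finger pad.
Only numpy, scipy, OpenCV 4.12 (cv2) and the standard library are available. Lean on these libraries where they do the work, as an engineer would, in place of code of your own. Each camera call takes 0.05 s, during which the arm holds its last target. There are 200 camera calls.

## Working session

There is one attempt and no reset: what is moved stays moved. The work goes in short steps, Python scripts to look and compute and a tool call to move; the robot and the scene stay as the last step left them, time stands still between calls to the robot, and variables do not carry over. Pictures are saved under pics/ and viewed, at most 10 in all, crops included, and the job is handed in when it is done.

Besides the shell and the picture viewer there is one more tool, called after ">>>" by a JSON object that holds its "op" and its "data", one argument or row to a line. drive_tool: Moves the arm, as the interface text tells. Its arguments: {"type":"object","properties":{"deltas":{"type":"string"},"gripper":{"type":"number"}},"required":["deltas"]}

```bash
mkdir -p pics; ls
cat > h.py <<'E'
import numpy as np, cv2
from cell import env
def snap(n,f):
    p,d=env.read_camera(n); cv2.imwrite('pics/'+f+'.png',p[:,:,::-1]); np.save('pics/'+f+'.npy',d); return p,d
def world(n,u,v,d):
    c=env.camera_params(n);K=np.array(c['mtx']);T=np.array(c['camera_from_world'])
    p=np.linalg.inv(K)@np.array([u,v,1.])*d
    return T[:3,:3].T@(p-T[:3,3])
def plane(n,u,v,z):
    a=world(n,u,v,0);b=world(n,u,v,1000); return a+(b-a)*(z-a[2])/(b[2]-a[2])
def cloud(n,d):
    v,u=np.mgrid[:400,:640]; c=env.camera_params(n);K=np.array(c['mtx']);T=np.array(c['camera_from_world'])
    p=np.stack([u,v,np.ones_like(u)],-1)@np.linalg.inv(K).T*d[...,None]
    return (p-T[:3,3])@T[:3,:3]
E
python3 - <<'E'
from h import *
snap('top','t1');snap('side','s1')
print(env.state())
for n in('top','side'):
    c=env.camera_params(n);T=np.array(c['camera_from_world']);print(n,-T[:3,:3].T@T[:3,3],T[:3,:3].round(2).tolist())
E
```

```text
pics
{'t': 0.1, 'joints': array([ 1.08440616e+00,  4.91502020e-01,  1.55938409e+00, -1.22697778e-05,
        1.09168793e+00, -1.05573538e-01]), 'qvel': array([-0.00037928, -0.00266882, -0.00086834,  0.00019899,  0.00095077,
        0.00039572]), 'tau': array([ 2.13427767e-03, -6.13615608e+01, -2.58603930e+01,  6.94005028e-02,
        4.70567413e-02, -9.46257131e-06]), 'eef_pos': array([232.17462544, 580.06788267, 231.11999088]), 'tcp_rot': array([-3.14061558e+00, -9.25941470e-05,  2.76078164e+00]), 'ft_force': array([-0.3536561 , -0.17347304,  0.36222985]), 'moment': array([-0.01891532, -0.0461676 , -0.03797598]), 'grip_force': 0.0, 'opening': 0.9958443610737832}
top [ 416.59478504   14.13927371 1159.12785508] [[-0.02, -1.0, 0.0], [-0.99, 0.02, -0.15], [0.15, -0.01, -0.99]]
side [ 513.9589511  -943.54606429  939.4986538 ] [[1.0, -0.08, 0.01], [-0.04, -0.67, -0.74], [0.06, 0.74, -0.67]]
```

View pics/t1.png

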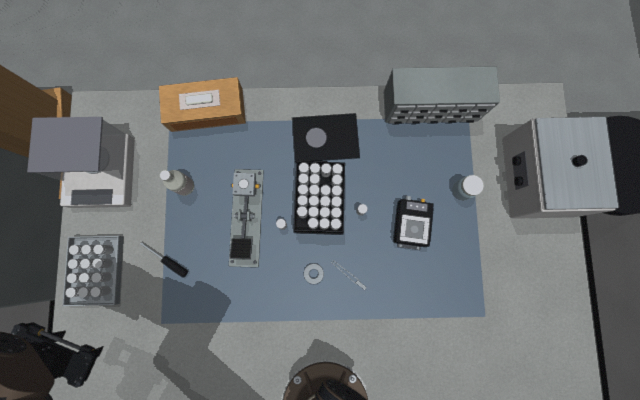

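View pics/s1.png

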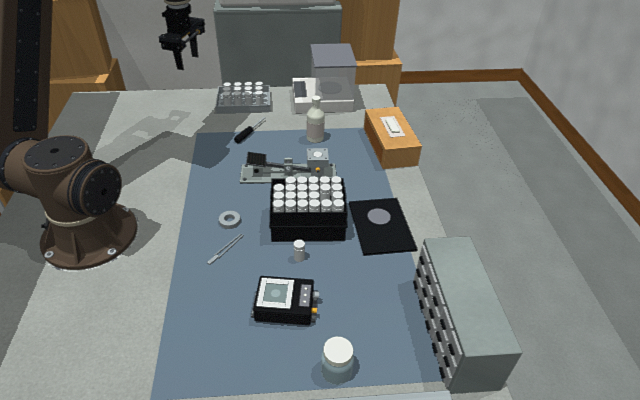

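The top view shows the pedal pad at about (241,248), the nest block with the capsule at (244,183), the boxes at (319,198) and the reader glass at (414,229). The loose capsules are at (281,224) and (362,209). Next I turn these into positions.

Run:
```python
from h import *
p=cv2.imread('pics/t1.png');d=np.load('pics/t1.npy');W=cloud('top',d)
def box(m,roi,z,name):
    u0,v0,u1,v1=roi;mm=np.zeros(m.shape,np.uint8);mm[v0:v1,u0:u1]=m[v0:v1,u0:u1]
    n,l,s,c=cv2.connectedComponentsWithStats(mm)
    k=1+np.argmax(s[1:,4]);pts=np.argwhere(l==k)[:,::-1]
    w=np.array([plane('top',*q,z)[:2] for q in pts],np.float32)
    r=cv2.minAreaRect(w);print(name,np.array(r[0]).round(1),np.array(r[1]).round(1),round(r[2],1),'cent',w.mean(0).round(1),'zmed',np.median(W[l==k][:,2]).round(1),c[k].round(1))
g=cv2.cvtColor(p,cv2.COLOR_BGR2GRAY);H=W[...,2]
box((g<50),(225,235,256,262),63,'pad')
box((np.abs(H-78)<8),(228,165,264,200),78,'block')
box((g>200),(235,175,254,194),78,'capsule?')
box((H>108),(285,150,350,245),122,'boxes')
box((g>200),(398,215,432,245),57,'frame')
box((H>40)&(H<70),(385,190,440,255),57,'reader')
box((g>190),(274,216,288,231),56,'capA');box((g>190),(355,202,369,216),56,'capB')
box((H>4)&(H<14),(225,165,268,270),8,'plate')
cv2.imwrite('pics/crop.png',np.hstack([cv2.resize(p[160:275,220:300],None,fx=5,fy=5,interpolation=cv2.INTER_CUBIC),cv2.resize(p[160:275,390:440],None,fx=5,fy=5,interpolation=cv2.INTER_CUBIC)]))
```

```text
pad [457.  234.3] [54.6 54.3] 88.8 cent [455.4 234.1] zmed 65.0 [240.6 248. ]
block [641.7 225.1] [61.6 62.4] 88.9 cent [641.6 225.3] zmed 79.5 [243.3 183.5]
capsule? [648.9 220.4] [0. 0.] 0.0 cent [648.9 220.4] zmed 85.3 [245. 181.]Traceback (most recent call last):
  File "<stdin>", line 13, in <module>
  File "<stdin>", line 7, in box
  File "h.py", line 10, in plane
    a=world(n,u,v,0);b=world(n,u,v,1000); return a+(b-a)*(z-a[2])/(b[2]-a[2])
                       ~~~~~^^^^^^^^^^^^
  File "h.py", line 6, in world
    c=env.camera_params(n);K=np.array(c['mtx']);T=np.array(c['camera_from_world'])
ValueError: time passes only in moves, steps and waits
```

```bash
sed -i 's/env.camera_params(n)/CP[n]/; s/^from cell import env/from cell import env\nCP={n:env.camera_params(n) for n in ("top","side")}/' h.py
python3 - <<'E'
from h import *
p=cv2.imread('pics/t1.png');d=np.load('pics/t1.npy');W=cloud('top',d)
def box(m,roi,z,name):
    u0,v0,u1,v1=roi;mm=np.zeros(m.shape,np.uint8);mm[v0:v1,u0:u1]=m[v0:v1,u0:u1]
    n,l,s,c=cv2.connectedComponentsWithStats(mm)
    k=1+np.argmax(s[1:,4]);pts=np.argwhere(l==k)[:,::-1]
    w=np.array([plane('top',*q,z)[:2] for q in pts],np.float32)
    r=cv2.minAreaRect(w);print(name,np.array(r[0]).round(1),np.array(r[1]).round(1),round(r[2],1),'cent',w.mean(0).round(1),'zmed',np.median(W[l==k][:,2]).round(1),c[k].round(1))
g=cv2.cvtColor(p,cv2.COLOR_BGR2GRAY);H=W[...,2]
box((H>108),(285,150,350,245),122,'boxes')
box((g>200),(398,215,432,245),57,'frame')
box((H>40)&(H<70),(385,190,440,255),57,'reader')
box((g>190),(274,216,288,231),56,'capA');box((g>190),(355,202,369,216),56,'capB')
box((H>4)&(H<14),(225,165,268,270),8,'plate')
cv2.imwrite('pics/crop.png',np.hstack([cv2.resize(p[160:275,220:300],None,fx=5,fy=5,interpolation=cv2.INTER_CUBIC),cv2.resize(p[160:275,390:440],None,fx=5,fy=5,interpolation=cv2.INTER_CUBIC)]))
E
```

```text
boxes [645.6  -1.2] [129.5  94.6] 88.9 cent [657.    4.9] zmed 123.0 [318.8 173.5]
frame [ 534.6 -260.5] [17.6  3. ] 88.9 cent [ 535.6 -261.3] zmed 59.0 [410.2 217.1]
reader [ 520.  -271.1] [104.1 130.4] 80.7 cent [ 519.5 -271.1] zmed 56.2 [413.9 222.6]
capA [526.1 119.6] [20.5 23.5] 89.6 cent [525.9 119.4] zmed 57.9 [280.6 223. ]
capB [ 564.1 -122.2] [20.7 20.9] 87.9 cent [ 564.6 -122.4] zmed 58.2 [362.6 208.3]
plate [552. 224.] [313.7 121.3] 0.9 cent [538.8 211.1] zmed 9.0 [252.  221.4]
```

View pics/crop.png

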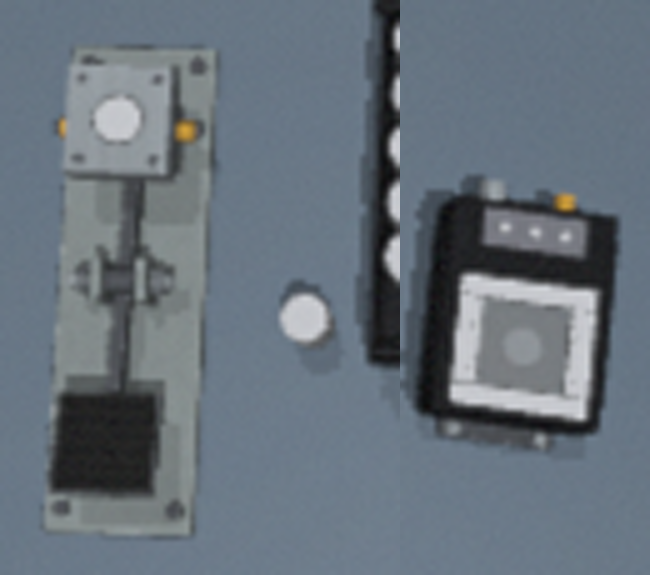

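The crop shows the capsule centred in the block at about (243,183.5) and the glass at about (414,229). The poses are consistent: bore at (642,225) and pad at about (454,234). I'll move over the pedal with the gripper shut, and refine the glass position as well.

>>> {"op": "drive_tool", "data": {
  "deltas": "0.22 -0.34 0 0;0.22 -0.34 0 0;0.22 -0.34 0 0;0.22 -0.34 0 0;0.22 -0.34 0 0;0.22 -0.34 0 0;0.22 -0.34 0 0;0.22 -0.34 0 0;0.22 -0.34 0 0;0.22 -0.34 0 0",
  "gripper": 1
}}

```text
t: 0.93
eef_pos: [452.9, 238.4, 231.6]
tcp_rot: [-3.142, -0.0, 2.761]
ft_force: [0.7, 0.3, -0.5]
opening: 0.354
grip_force: 0.0
```

Run:
```python
from h import *
p=cv2.imread('pics/t1.png');g=cv2.cvtColor(p,cv2.COLOR_BGR2GRAY).astype(int)
sub=g[205:255,390:440];print(g[228,396:434].tolist(),g[208:250,414].tolist())
def cen(m,off,z,n):
    k,l,s,c=cv2.connectedComponentsWithStats(m.astype(np.uint8));i=1+np.argmax(s[1:,4]);q=c[i]+off;print(n,q.round(2),s[i],plane('top',*q,z).round(1))
cen(sub>175,np.array([390,205]),57,'frame')
m=(sub>175).astype(np.uint8);f=cv2.findContours(m,cv2.RETR_EXTERNAL,cv2.CHAIN_APPROX_NONE)[0]
c=max(f,key=cv2.contourArea);r=cv2.minAreaRect(c);q=np.array(r[0])+[390,205];print(r,plane('top',*q,57))
q=np.array([[243.1,183.5]]);print(plane('top',243.1,183.5,78))
sub=g[172:196,232:256];cen(sub>210,np.array([232,172]),78,'cap')
```

```text
[26, 25, 32, 29, 74, 188, 201, 198, 198, 183, 137, 125, 126, 122, 131, 144, 146, 145, 146, 145, 147, 146, 127, 123, 122, 124, 120, 102, 167, 194, 200, 197, 135, 63, 32, 54, 107, 116] [123, 113, 47, 32, 35, 33, 32, 69, 154, 199, 200, 191, 121, 122, 124, 124, 124, 131, 146, 148, 146, 146, 145, 146, 143, 124, 122, 123, 123, 132, 174, 200, 200, 193, 91, 33, 24, 39, 74, 73, 75, 84]
frame [414.11 229.01] [ 10  10  29  29 320] [ 500.5 -270.5   57. ]
((24.152130126953125, 23.884380340576172), (27.29286766052246, 25.040979385375977), 7.765166282653809) [ 500.90258777 -270.70283285   57.        ]
[641.55018788 225.89099237  78.        ]Traceback (most recent call last):
  File "<stdin>", line 10, in <module>
  File "<stdin>", line 5, in cen
    return _wrapfunc(a, 'argmax', axis=axis, out=out, **kwds)
    return bound(*args, **kwds)
ValueError: attempt to get argmax of an empty sequence
```

>>> {"op": "drive_tool", "data": {
  "deltas": "0 -0.04 -0.3 0;0 0 -0.3 0;0 0 -0.3 0;0 0 -0.3 0;0 0 -0.2 0;0 0 -0.1 0;0 0 -0.05 0;0 0 -0.05 0;0 0 -0.05 0;0 0 0 0"
}}

```text
t: 1.77
eef_pos: [452.2, 236.4, 67.1]
tcp_rot: [3.141, -0.0, 2.761]
ft_force: [-3.3, -0.5, 3.4]
opening: 0.005
grip_force: 2.2
```

>>> {"op": "drive_tool", "data": {
  "deltas": "0 0 -0.03 0;0 0 -0.03 0;0 0 -0.03 0;0 0 -0.03 0;0 0 -0.03 0;0 0 -0.03 0;0 0 -0.03 0;0 0 0 0"
}}

```text
t: 2.43
eef_pos: [452.2, 236.4, 46.7]
tcp_rot: [3.141, 0.0, 2.761]
ft_force: [-5.3, 0.3, 9.6]
opening: 0.006
grip_force: 5.1
```

>>> {"op": "drive_tool", "data": {
  "deltas": "0 0 -0.02 0;0 0 0 0;0 0 0 0"
}}

```text
t: 2.68
eef_pos: [452.3, 236.5, 45.6]
tcp_rot: [3.141, 0.001, 2.761]
ft_force: [-7.4, -1.8, 17.2]
opening: 0.005
grip_force: 9.4
```

>>> {"op": "drive_tool", "data": {
  "deltas": "0 0 -0.015 0;0 0 0 0;0 0 0 0"
}}

```text
t: 2.93
eef_pos: [452.3, 236.5, 45.0]
tcp_rot: [3.14, 0.001, 2.761]
ft_force: [-10.0, -3.5, 31.5]
opening: 0.003
grip_force: 16.5
```

>>> {"op": "drive_tool", "data": {
  "deltas": "0 0 -0.015 0;0 0 0 0;0 0 0 0"
}}

```text
t: 3.18
eef_pos: [452.4, 236.5, 44.4]
tcp_rot: [3.14, 0.002, 2.761]
ft_force: [-12.8, -5.2, 45.8]
opening: 0.007
grip_force: 23.8
```

The force rises steeply, so the pedal is on its stop. I'll raise the tool and let it come up.

>>> {"op": "drive_tool", "data": {
  "deltas": "0 0 0.05 0;0 0 0.05 0;0 0 0.05 0;0 0 0.1 0;0 0 0.1 0;0 0 0.15 0;0 0 0.2 0;0 0 0.3 0;0 0 0.35 0;0 0 0.35 0"
}}

```text
t: 4.02
eef_pos: [452.1, 236.1, 213.0]
tcp_rot: [3.141, 0.0, 2.761]
ft_force: [0.5, 0.1, 0.8]
opening: 0.005
grip_force: 0.0
```

Run:
```python
from h import *
p,d=snap('side','s2')
W=cloud('side',d)
pt,dt=snap('top','t2');Wt=cloud('top',dt);g=cv2.cvtColor(pt,cv2.COLOR_RGB2GRAY)
Z=Wt[175:195,232:256];m=(Z[...,2]>95)&(Z[...,2]<120);print('top pts>95',m.sum(),Z[m].mean(0) if m.any() else 0)
ys,xs=np.nonzero(m)
if m.any(): u,v=xs.mean()+232,ys.mean()+175;print(u,v,plane('top',u,v,106))
m=(W[...,2]>90)&(W[...,2]<125)&(abs(W[...,0]-641)<40)&(abs(W[...,1]-225)<40);print('side',m.sum(),W[m].mean(0))
a=cv2.resize(p[120:200,220:360],None,fx=4,fy=4);b=cv2.resize(pt[160:240,200:290],None,fx=4,fy=4)
cv2.imwrite('pics/c2.png',np.vstack([a,np.pad(b,((0,0),(0,200),(0,0)))])[:600,:,::-1])
```

```text
top pts>95 82 [641.15403217 224.86973652 106.8263524 ]
241.4878048780488 181.59756097560975 [641.32754289 225.04098615 106.        ]
side 76 [640.11614346 217.88522437 101.35523926]
```

View pics/c2.png

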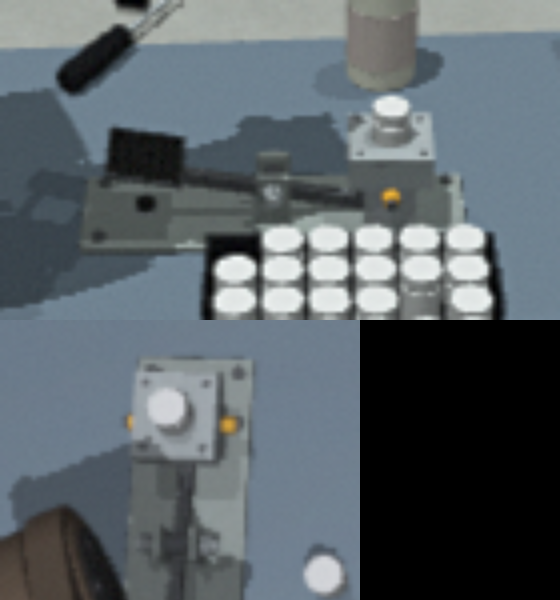

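The capsule stands proud at (641.2,225.0), top about 106 mm, and the pedal is back up. I'll open the gripper and move over it.

>>> {"op": "drive_tool", "data": {
  "deltas": "0.19 -0.011 0 0;0.19 -0.01 0 0;0.19 -0.01 0 0;0.19 -0.01 0 0;0.19 -0.01 0 0;0.19 -0.01 0 0;0.19 -0.01 0 0;0.19 -0.01 0 0;0.19 -0.015 0 0;0.18 -0.016 0 0",
  "gripper": 0
}}

```text
t: 4.95
eef_pos: [642.2, 224.9, 210.6]
tcp_rot: [3.141, 0.0, 2.761]
ft_force: [0.3, -0.0, -0.2]
opening: 0.644
grip_force: 0.0
```

>>> {"op": "drive_tool", "data": {
  "deltas": "0 0 -0.2 0;0 0 -0.2 0;0 0 -0.2 0;0 0 -0.15 0;0 0 -0.1 0;0 0 0 0;0 0 0 0;0 0 0 0"
}}

```text
t: 5.62
eef_pos: [641.8, 225.2, 126.8]
tcp_rot: [3.141, 0.001, 2.761]
ft_force: [-0.1, 0.4, -0.3]
opening: 1.002
grip_force: 0.0
```

>>> {"op": "drive_tool", "data": {
  "deltas": "0 0 -0.1 0;0 0 -0.1 0;0 0 -0.05 0;0 0 -0.02 0;0 0 0 0;0 0 0 0"
}}

```text
t: 6.12
eef_pos: [641.3, 225.1, 98.6]
tcp_rot: [-3.142, -0.0, 2.761]
ft_force: [-0.3, 0.5, -0.3]
opening: 0.997
grip_force: 0.0
```

>>> {"op": "drive_tool", "data": {
  "deltas": "0 0 0 0;0 0 0 0;0 0 0 0;0 0 0 0;0 0 0 0;0 0 0 0;0 0 0 0;0 0 0 0;0 0 0 0;0 0 0 0",
  "gripper": 1
}}

```text
t: 6.95
eef_pos: [641.3, 225.1, 98.7]
tcp_rot: [3.142, -0.0, 2.761]
ft_force: [-0.0, 0.7, -0.3]
opening: 0.354
grip_force: 0.0
```

>>> {"op": "drive_tool", "data": {
  "deltas": "0 0 0 0;0 0 0 0;0 0 0 0;0 0 0 0"
}}

```text
t: 7.28
eef_pos: [641.3, 225.0, 98.6]
tcp_rot: [3.142, -0.0, 2.761]
ft_force: [0.1, -0.4, 0.2]
opening: 0.29
grip_force: 30.0
```

>>> {"op": "drive_tool", "data": {
  "deltas": "0 0 0.04 0;0 0 0.06 0;0 0 0.08 0;0 0 0.12 0;0 0 0.2 0;0 0 0.2 0;0 0 0.25 0;0 0 0.25 0;0 0 0.2 0;0 0 0 0"
}}

```text
t: 8.12
eef_pos: [642.5, 225.4, 244.6]
tcp_rot: [3.137, 0.006, 2.761]
ft_force: [-0.1, 1.1, 0.3]
opening: 0.287
grip_force: 30.0
```

>>> {"op": "drive_tool", "data": {
  "deltas": "0 -0.1 0 0;0 -0.2 0 0;0 -0.25 0 0;0 -0.25 0 0;0 -0.25 0 0;0 -0.25 0 0;0 -0.25 0 0;0 -0.25 0 0;0 -0.25 0 0;0 -0.25 0 0"
}}

```text
t: 8.95
eef_pos: [640.4, -6.8, 237.5]
tcp_rot: [-3.141, -0.002, 2.761]
ft_force: [0.6, -0.1, -0.7]
opening: 0.29
grip_force: 30.0
```

>>> {"op": "drive_tool", "data": {
  "deltas": "-0.1 -0.25 0 0;-0.1 -0.25 0 0;-0.15 -0.25 0 0;-0.15 -0.25 0 0;-0.15 -0.25 0 0;-0.15 -0.25 0 0;-0.15 -0.25 0 0;-0.15 -0.25 0 0;-0.15 -0.25 0 0;-0.1 -0.2 0 0"
}}

```text
t: 9.78
eef_pos: [504.0, -251.6, 237.7]
tcp_rot: [3.141, -0.002, 2.76]
ft_force: [0.3, -1.3, -0.6]
opening: 0.289
grip_force: 30.0
```

>>> {"op": "drive_tool", "data": {
  "deltas": "-0.05 -0.15 0 0;0 -0.05 0 0;0 0 0 0;0 0 0 0;0 0 0 0"
}}

```text
t: 10.2
eef_pos: [501.4, -269.1, 238.3]
tcp_rot: [3.141, -0.001, 2.762]
ft_force: [0.6, 0.0, -1.2]
opening: 0.288
grip_force: 30.0
```

Run:
```python
from h import *
p,d=snap('side','s3')
cv2.imwrite('pics/c3.png',cv2.resize(p[150:350,180:380],None,fx=3,fy=3,interpolation=cv2.INTER_CUBIC)[:,:,::-1])
print(env.state()['eef_pos'])
```

```text
[ 501.53318993 -268.98371235  238.42483161]
```

View pics/c3.png

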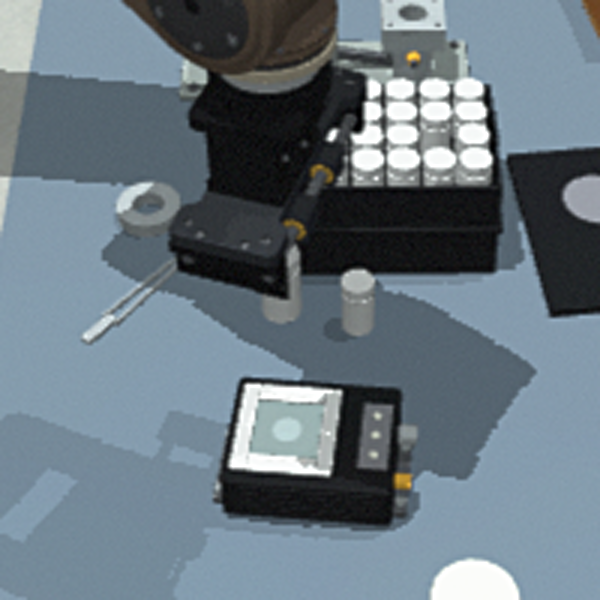

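The capsule is in the gripper at crop (282,300), above and behind the glass at (287,430). I'll lower part-way and check with the side camera.

>>> {"op": "drive_tool", "data": {
  "deltas": "0 -0.01 -0.15 0;0 -0.005 -0.2 0;-0.005 0 -0.2 0;0 0 -0.2 0;0 0 -0.15 0;0 0 -0.1 0;0 0 -0.05 0;0 0 0 0;0 0 0 0;0 0 0 0"
}}

```text
t: 11.08
eef_pos: [501.2, -271.6, 134.5]
tcp_rot: [-3.141, 0.001, 2.761]
ft_force: [-0.2, 0.3, -0.1]
opening: 0.29
grip_force: 30.0
```

Run:
```python
from h import *
p,d=snap('side','s4')
e=env.state()['eef_pos'];print(e)
c=CP['side'];K=np.array(c['mtx']);T=np.array(c['camera_from_world'])
def proj(P):
    q=K@(T[:3,:3]@np.array(P)+T[:3,3]);return q[:2]/q[2]
print('glass px from top est',proj([500.7,-270.6,54]),'capsule bottom',proj([e[0],e[1],e[2]-48.6]),'cap mid',proj([e[0],e[1],e[2]-20.6]))
s=cv2.imread('pics/s3.png');g=cv2.cvtColor(s,cv2.COLOR_BGR2GRAY)[270:315,250:300]
f=cv2.findContours((g>170).astype(np.uint8),cv2.RETR_EXTERNAL,cv2.CHAIN_APPROX_NONE)[0];ct=max(f,key=cv2.contourArea)
h=cv2.approxPolyDP(cv2.convexHull(ct),3,True)[:,0]+[250,270];print(h.tolist())
w=np.array([plane('side',*q,57)[:2] for q in h]);print(w.round(1).tolist(),w.mean(0))
W=cloud('side',d);m=(abs(W[...,0]-e[0])<25)&(abs(W[...,1]-e[1])<25)&(W[...,2]<e[2]-20)&(W[...,2]>e[2]-47)
vs,us=np.nonzero(m);print('cap pts',m.sum(),W[m].min(0),W[m].max(0),[(v,us[vs==v].min(),us[vs==v].max()) for v in np.unique(vs)])
cv2.imwrite('pics/c4.png',cv2.resize(p[220:320,230:330],None,fx=6,fy=6,interpolation=cv2.INTER_CUBIC)[:,:,::-1])
```

```text
[ 501.12177332 -271.58199623  134.54070297]
glass px from top est [275.66541162 291.58056582] capsule bottom [275.37944686 283.21028709] cap mid [274.94203232 275.28584175]
[[262, 278], [293, 280], [289, 307], [256, 305]]
[[469.7, -231.3], [542.1, -242.1], [529.3, -317.2], [456.1, -306.9]] [ 499.28287919 -274.38315163]
cap pts 62 [ 488.98471001 -290.22803375   87.63111571] [ 514.4219814  -273.36116917  114.53316594] [(np.int64(276), np.int64(281), np.int64(281)), (np.int64(277), np.int64(281), np.int64(281)), (np.int64(278), np.int64(281), np.int64(281)), (np.int64(279), np.int64(280), np.int64(281)), (np.int64(280), np.int64(278), np.int64(281)), (np.int64(281), np.int64(278), np.int64(281)), (np.int64(282), np.int64(278), np.int64(281)), (np.int64(283), np.int64(277), np.int64(281)), (np.int64(284), np.int64(270), np.int64(281)), (np.int64(285), np.int64(270), np.int64(280)), (np.int64(286), np.int64(270), np.int64(279)), (np.int64(287), np.int64(271), np.int64(279)), (np.int64(288), np.int64(273), np.int64(277))]
```

View pics/c4.png

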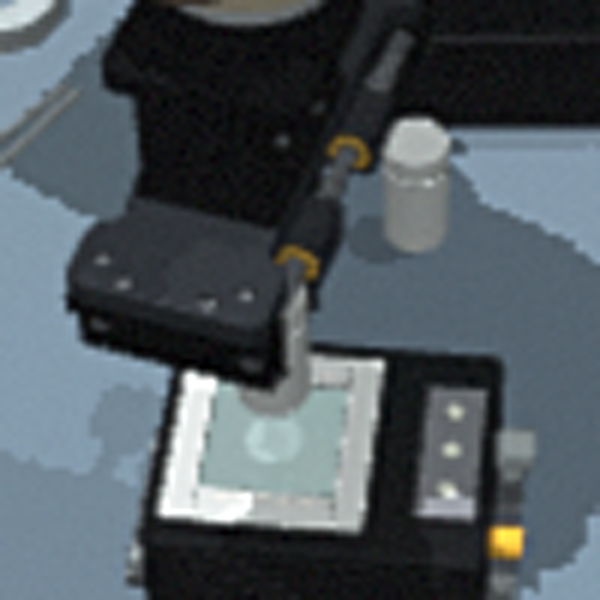

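Capsule rim bottom is at about (275.5,288.7) and the glass centre at about (275.4,292.9). That agrees with being centred once the remaining drop is allowed for. I'll make the final descent.

>>> {"op": "drive_tool", "data": {
  "deltas": "-0.005 0 -0.06 0;0 0 -0.06 0;0 0 -0.05 0;0 0 -0.03 0;0 0 -0.02 0;0 0 0 0;0 0 0 0;0 0 0 0;0 0 0 0;0 0 0 0"
}}

```text
t: 11.97
eef_pos: [500.3, -271.5, 111.9]
tcp_rot: [3.142, 0.0, 2.761]
ft_force: [0.2, 0.4, -1.6]
opening: 0.287
grip_force: 30.0
```

Run:
```python
from h import *
p,d=snap('side','s5')
s=env.state();e=s['eef_pos'];print(e,s['ft_force'])
c=CP['side'];K=np.array(c['mtx']);T=np.array(c['camera_from_world'])
def proj(P):
    q=K@(T[:3,:3]@np.array(P)+T[:3,3]);return (q[:2]/q[2]).round(1)
print('bottom front',proj([e[0],e[1]-14,e[2]-48.6]),'glass',proj([500.7,-272,54]),'frame front inner',proj([498,-298,54]))
W=cloud('side',d)
for u in (274,275,276,277):print(u,W[280:304,u].round(0)[:,1:].tolist())
cv2.imwrite('pics/c5.png',cv2.resize(p[260:320,245:305],None,fx=10,fy=10,interpolation=cv2.INTER_CUBIC)[:,:,::-1])
```

```text
[ 500.3197606  -271.48633062  111.82199379] [-0.55323673  0.04355374 -1.0365227 ]
bottom front [275.5 294.4] glass [275.7 292.1] frame front inner [274.8 301.5]
274 [[-366.0, 215.0], [-365.0, 211.0], [-366.0, 210.0], [-367.0, 208.0], [-369.0, 208.0], [-369.0, 204.0], [-367.0, 199.0], [-368.0, 196.0], [-362.0, 186.0], [-362.0, 183.0], [-362.0, 180.0], [-361.0, 175.0], [-363.0, 174.0], [-286.0, 70.0], [-285.0, 65.0], [-287.0, 63.0], [-282.0, 53.0], [-286.0, 55.0], [-288.0, 54.0], [-291.0, 54.0], [-295.0, 56.0], [-295.0, 52.0], [-300.0, 55.0], [-309.0, 63.0]]
275 [[-361.0, 210.0], [-362.0, 208.0], [-362.0, 205.0], [-363.0, 202.0], [-364.0, 202.0], [-364.0, 198.0], [-362.0, 192.0], [-361.0, 188.0], [-362.0, 186.0], [-362.0, 183.0], [-364.0, 182.0], [-363.0, 178.0], [-363.0, 174.0], [-288.0, 72.0], [-288.0, 69.0], [-286.0, 61.0], [-280.0, 51.0], [-288.0, 58.0], [-288.0, 53.0], [-290.0, 52.0], [-295.0, 55.0], [-296.0, 53.0], [-300.0, 55.0], [-304.0, 56.0]]
276 [[-359.0, 206.0], [-359.0, 203.0], [-359.0, 200.0], [-357.0, 195.0], [-358.0, 193.0], [-359.0, 191.0], [-358.0, 187.0], [-359.0, 185.0], [-359.0, 181.0], [-357.0, 177.0], [-360.0, 176.0], [-287.0, 78.0], [-286.0, 73.0], [-286.0, 68.0], [-287.0, 67.0], [-285.0, 60.0], [-281.0, 51.0], [-285.0, 53.0], [-287.0, 52.0], [-292.0, 55.0], [-294.0, 53.0], [-295.0, 51.0], [-303.0, 58.0], [-305.0, 57.0]]
277 [[-292.0, 122.0], [-293.0, 121.0], [-292.0, 116.0], [-293.0, 114.0], [-295.0, 113.0], [-295.0, 109.0], [-296.0, 106.0], [-293.0, 99.0], [-296.0, 100.0], [-295.0, 95.0], [-285.0, 79.0], [-286.0, 76.0], [-286.0, 72.0], [-288.0, 72.0], [-287.0, 67.0], [-281.0, 54.0], [-283.0, 54.0], [-288.0, 57.0], [-286.0, 50.0], [-291.0, 53.0], [-293.0, 52.0], [-296.0, 53.0], [-301.0, 55.0], [-303.0, 55.0]]
```

View pics/c5.png

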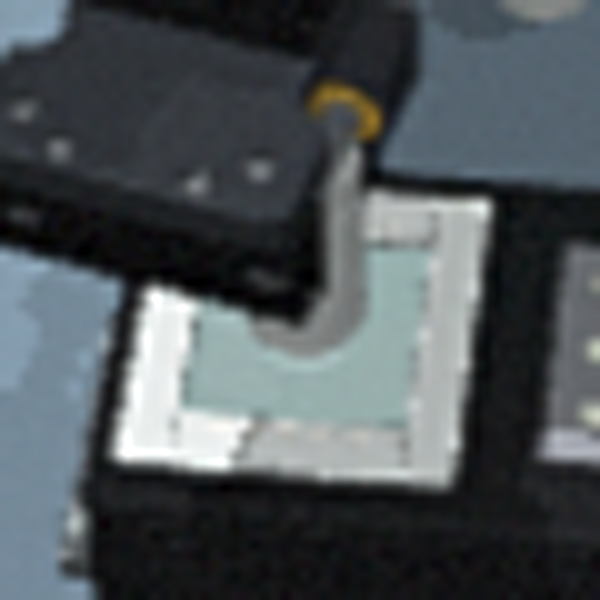

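The capsule is over the glass centre with its rim at about (275.2,295) and its lower end about 63 mm above the bench. I'll raise it 1 mm, settle and hand in.

>>> {"op": "drive_tool", "data": {
  "deltas": "0.002 -0.002 0.01 0;0 0 0 0;0 0 0 0;0 0 0 0;0 0 0 0;0 0 0 0;0 0 0 0;0 0 0 0"
}}

```text
t: 12.68
eef_pos: [500.5, -271.7, 112.7]
tcp_rot: [3.141, 0.0, 2.761]
ft_force: [0.1, 0.9, -1.1]
opening: 0.291
grip_force: 30.0
```

```bash
python3 -c "
from cell import env
s=env.state();print(s['eef_pos'],s['grip_force'],abs(s['qvel']).max());print(env.job_done())"
```

```text
[ 500.4677191  -271.65764331  112.66254932] 29.991460740566254 0.0011036675308579965
the job is handed in; nothing more can be done
None
```

The job is handed in at about 12.7 s (no verdict came back): the pedal went to its stop and came back up, and the gripper holds the capsule still and upright over the reader glass, lower end about 10 mm above it by my measurements, though the fingertips pressed the pedal stop with about 46 N (the 40 N limit is worded for the arm and gripper body).

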